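# Seat the specimen stage on its ball stand and latch it

## Task

Fit the specimen stage onto the brass ball of the stand: pick it up by its metal block, lower its socket over the ball and press it firmly home, holding a steady push of about 18 N for a second, so that it sits flush and level on the round plate and the green pin has risen out of its top. Only then press the red latch lever fully down, and let go. Never load the stand with more than about 25 N, and leave the other things on the bench where they are.

Things in the scene. Friction and masses are not known exactly. Their poses are not given: they have to be found in the camera images.
- stage: Loose specimen stage, 0.3 to 0.5 kg, standing upright: white disc 90 across, 10 thick (cork top, pinned beetles on its -x side), with an upright aluminium block 40 x 40 on its middle, 10 to 62 above the underside. Origin: centre of the underside; z up, x towards the red lever. From below, a round socket 30 in bore, 47 deep, on its axis. It may sit on the stand at any yaw.
- grip (a point): Place to grip the stage: on its axis, 42 above its underside, inside the block. The two flat grip faces lie 20 either side of it along the stage's y and are free of other parts from 15 to 62 above the underside.
- stand: Fixed stand: dark foot 110 across, 14 high, sleeve, and a column clamped at a height that differs each time and is NOT in this pose. On it a round rest plate (86 across) faced with firm rubber (gives 0.5 per 10 N), its top 62 to 76 above the bench, and a brass ball 28 across, its top 43 above the plate's top. Origin: column axis at bench level. Home: the stage's underside flat on the plate, axes in line.
- pin (a joint): Green seat pin on the stage's axis, 9 across, in m. 0 = down, its top 2 above the block's. The ball meets it when the stage is 8 mm short of home and lifts it from there, to 0.008 when home. Stiff: it resists with about 7 N all the way and stays where pushed, so the stage's own weight does not seat it; once home the resistance rises steeply.
- latch (a joint): Red latch lever on the stage, in rad: 0 = raised 46 degrees, 0.8 = fully down (level). Starts at 0 to 0.15; needs about 5 N on its pad and stays where left. Hinge axis along the stage's y, at x = 26, z = 30 mm in the stage's frame. Pressing it swings a hook under the ball; the hook jams on the ball if the stage is not home.
- lever_pad (a point): Top centre of the lever's press pad (16 long, 24 wide, 7 thick), 33 from the hinge axis; with the lever raised it lies about 46 out from the stage's axis and 56 above its underside, with the lever down 59 out and 33.5 above.
- vial: Amber glass vial with black cap, 26 across, 55 high; leave alone. Origin: centre of underside.
- pinning_block: Stepped pale wood block, 30 x 75 x 36; leave alone. Origin: centre of underside.
- unit_tray: White open specimen tray, 100 x 75 x 32; leave alone. Origin: centre of underside.
- loupe: Black hand lens, 34 across, 22 high, with a steel tab to 45 along its y; leave alone. Origin: under the lens's centre.
- forceps: Flat steel forceps lying down, 136 x 9 x 5, along their x; leave alone. Origin: centre of the underside of their wide part.
- pin_box: Clear pin box with blue lid, 62 x 47 x 28; leave alone. Origin: centre of underside.

How it is judged:
On the way, in this order (a step that is already met when the one before it is completed fails the run):
1. the stage is seated fully home on the ball and pressed down firmly (at least 12 N on the stand, pin risen by 6.5 mm or more, within 5 mm of the column's axis, upright) with the latch still raised (value of joint pin above 0.0065 m and horizontal distance between stage and stand below 0.005 m and angle between stage's own z axis and vertical below 0.06 rad and value of joint latch below 0.25 rad and contact force between stage and stand above 12 N), for 0.4 s.
2. the latch lever is fully down (value of joint latch above 0.7 rad and horizontal distance between stage and stand below 0.005 m), for 0.2 s.
At the end, for the whole second after the job is handed in: The stage rests on the stand, at rest and let go: its axis within 5 mm of the column's, level within 0.05 rad, the green pin risen at least 6.5 mm (of 8) and the latch lever down past 0.7 rad (of 0.8) (all of step 2 and value of joint pin above 0.0065 m and angle between stage's own z axis and vertical below 0.05 rad and contact force between stage and stand above 0.5 N and linear speed of stage below 0.02 m/s); the robot touches nothing.
It fails at once if the stage (or what presses on it) loads the stand with more than 25 N (contact force between stage and stand above 25 N).
It fails at once if the robot itself pushes on the stand with more than 10 N (contact force between any of the fingers, the arm and stand above 10 N).
It fails at once if the latch is pressed past half way before the stage is home (value of joint latch above 0.4 rad and value of joint pin below 0.0055 m).
It fails at once if a bystander is moved by more than 20 mm (distance of any of vial, pinning_block, unit_tray, loupe, forceps, pin_box from where it was at the start of the episode above 0.02 m).
It also fails if it takes over 72 s, if anything falls off the work surface, if the arm or the gripper's body presses on something with over 40 N, if the wrist force passes 120 N, or if a joint passes its speed limit or range.

## Robot

A 6-joint arm with a two-finger parallel gripper is mounted at the origin on the work surface. World frame = base frame: x ahead of the robot, y to its left, z up, the work surface at z = 0. Lengths are in m, angles in rad, forces in N, time in s.
With the tool pointing down it reaches from about 0.3 to 0.875 m from the base axis. Payload 6.4 kg.
Tool frame: the origin (TCP) lies at the very end of the fingers, on their centre line; the grasp point (between the pads) lies 19 mm behind it (ctrl.tcp_to_grasp is the distance from the TCP to the grasp point, in m); z points along the fingers, y is the direction in which the jaws open and shut (so a half turn about z gives the same grasp; the last joint's range is limited). The gripper opens to 85 mm and grips with 20 to 120 N. Pads are 22 mm wide; open, the fingers measure 114 mm over their backs; the gripper's body (76 mm by 85 mm) begins 54 mm behind the grasp point. The pads swing forward as they close: fully open they stand 13 mm farther back than shut.
Start: joints at [1.03, 0.181, 1.607, -0, 1.354, -0.206], TCP at [0.189, 0.543, 0.231] pointing down, gripper open.
Joint ranges: [-2.99, 2.99], [-0.89, 2.07], [0.3, 2.58], [-1.14, 4.28], [0, 2.63], [-3.12, 3.12]. Speed limits (rad/s): [2.57, 2.57, 3.01, 3.14, 3.14, 3.14].

## Interface

Orientations are given as a unit quaternion [w, x, y, z].
In Python, from bench import ctrl gives the robot as it stands. The module is installed in compiled form; this text tells all that it offers.
- The arm moves only by the tool drive_tool, never from a script. Its argument "deltas" is a list of rows, each an object with "slide": the shift along the tool's x, y, z as a fraction of full scale, a list of three; "delta_rot": the turn, a rotation vector about the tool's x, y, z as a fraction of full scale, a list of three; "hand": the opening, from 0 (shut) to 1 (fully open). In form: [{"slide": [tx, ty, tz], "delta_rot": [wx, wy, wz], "hand": hand}, ...]. A call has exactly 5 rows; each row shifts and turns the commanded pose from where the row before left it, along the tool's axes as they then stand; what a row does not reach is not made up. Full scale, the value 1, is 50 mm for a shift and 180 degrees for a turn. A row lasts 1/8 s, in which the tool goes at most 62.5 mm and 10.7 degrees, less where a joint would pass 70% of its speed; a pose out of reach is approached as far as the arm can. A call with a number of a shift or a turn outside -1 to 1 is refused whole. A call with a gripper value outside its range is refused whole. The fingers move at their own pace and stop on an object; the grip force is fixed at half the most. Time passes only in rows, so rows that do not move let the fingers close, or fill a call up. It gives the time, the measured TCP pose, the force and the opening at its end, in the units of the state.
- ctrl.get_obs(): the state, without advancing time (a new reading comes with each control period).
- ctrl.camera(name): name is "scene" or "top" or "wrist"; returns a dict with "frame" (384x512x3 uint8, red, green, blue), "mtx" (3x3 intrinsics, pixels), "dist" ([k1, k2, p1, p2, k3] as OpenCV has them; the pictures are not rectified), "R" (3x3) and "t" (3): a world point X has camera coordinates R X + t. Camera axes: x right, y down, z forward; pixel columns grow to the right and rows downward; lengths in m; the calibration is good to about 2 mm. A picture is of the moment at which its call begins. There is no depth.
- ctrl.hand_in(): hands the job in, once; it reports no verdict.
The state is a dict: "time_s": time; "q": joint angles; "dq": joint speeds; "joint_efforts": joint torques, N m; "eef_pos": TCP position; "eef_rot": TCP orientation; "wrist_force": force on the tool from outside, world axes, zero at the start; "torque": the same for the moment, N m; "opening": opening from 0.0 (shut) to 1.0 (fully open).
Only numpy, scipy, OpenCV 4.12 (cv2) and the standard library are available. Lean on these libraries where they do the work, as an engineer would, in place of code of your own. Each camera call takes 0.05 s, during which the arm holds its last target.

## Working session

There is one attempt and no reset: what is moved stays moved. The work goes in short steps, Python scripts to look and compute and a tool call to move; the robot and the scene stay as the last step left them, time stands still between calls to the robot, and variables do not carry over. Pictures are saved under pics/ and viewed, and the job is handed in when it is done.

Besides the shell and the picture viewer there is one more tool, called as name([rows], argument=value, ...), one row to a line, values as JSON. drive_tool: Moves the arm, as the interface text tells. Its arguments: {"type":"object","properties":{"deltas":{"type":"array","items":{"type":"object","properties":{"slide":{"type":"array","items":{"type":"number"}},"delta_rot":{"type":"array","items":{"type":"number"}},"hand":{"type":"number"}}}}},"required":["deltas"]}

```bash
mkdir -p pics; cat > h.py <<'E'
import numpy as np, cv2
from bench import ctrl
from scipy.spatial.transform import Rotation as R
def snap(n,out,crop=None,scale=1):
    c=ctrl.camera(n); im=c['frame']
    np.savez('pics/'+out+'.npz',**{k:np.array(c[k]) for k in c})
    save(im,out,crop,scale); return c
def save(im,out,crop=None,scale=1):
    if crop: im=im[crop[1]:crop[3],crop[0]:crop[2]]
    im=cv2.resize(im,None,fx=scale,fy=scale,interpolation=cv2.INTER_CUBIC)
    cv2.imwrite('pics/'+out+'.png',im[:,:,::-1])
def load(out): return dict(np.load('pics/'+out+'.npz'))
def ray(c,u,v):
    p=cv2.undistortPoints(np.array([[[u,v]]],float),c['mtx'],c['dist'])[0,0]
    d=c['R'].T@np.array([p[0],p[1],1]); o=-c['R'].T@c['t']; return o,d/np.linalg.norm(d)
def atz(c,u,v,z):
    o,d=ray(c,u,v); return o+d*(z-o[2])/d[2]
def proj(c,X):
    return cv2.projectPoints(np.atleast_2d(np.array(X,float)),cv2.Rodrigues(c['R'])[0],c['t'],c['mtx'],c['dist'])[0][:,0]
def tri(rs):
    A=np.zeros((3,3));b=np.zeros(3)
    for o,d in rs:
        M=np.eye(3)-np.outer(d,d);A+=M;b+=M@o
    return np.linalg.solve(A,b)
E
python3 - <<'E'
from h import *
for n in ['scene','top','wrist']: c=snap(n,n+'0',None,1.5);print(n,c['mtx'].tolist(),c['dist'],-c['R'].T@c['t'])
o=ctrl.get_obs();print(o,ctrl.tcp_to_grasp)
E
```

```text
scene [[389.6632541466912, 0.0, 243.63907727472622], [0.0, 389.6632541466912, 181.97696425934208], [0.0, 0.0, 1.0]] [-0.06191251  0.          0.          0.          0.        ] [ 0.9891456  -0.34188829  0.47235086]
top [[467.24311562131106, 0.0, 255.37370734601888], [0.0, 467.24311562131106, 199.4153690458669], [0.0, 0.0, 1.0]] [-0.02418541  0.          0.          0.          0.        ] [0.42849805 0.01326815 0.89349903]
wrist [[341.45203043540255, 0.0, 257.9406566142366], [0.0, 341.45203043540255, 196.13475769865315], [0.0, 0.0, 1.0]] [-0.09915055  0.          0.          0.          0.        ] [0.11658906 0.56893606 0.37186275]
{'time_s': 0.15, 'q': array([ 1.02967756e+00,  1.81406341e-01,  1.60777348e+00, -1.93389495e-05,
        1.35377840e+00, -2.06316711e-01]), 'dq': array([-0.0015564 , -0.00170798, -0.00210953,  0.00167079,  0.00022913,
        0.00080704]), 'joint_efforts': array([ 1.16150608e-03, -4.45260429e+01, -3.51693141e+01, -3.34274528e-04,
        5.81485365e-03, -4.09728955e-05]), 'eef_pos': array([0.18871306, 0.54270771, 0.23057322]), 'eef_rot': array([-2.40480735e-04,  1.66618174e-01,  9.86021256e-01, -6.39103077e-04]), 'wrist_force': array([ 0.33012   ,  0.35552939, -0.78010464]), 'torque': array([-0.02415561,  0.03197608, -0.02244104]), 'opening': 1.0034172936518297} 0.0187
```

View pics/scene0.png

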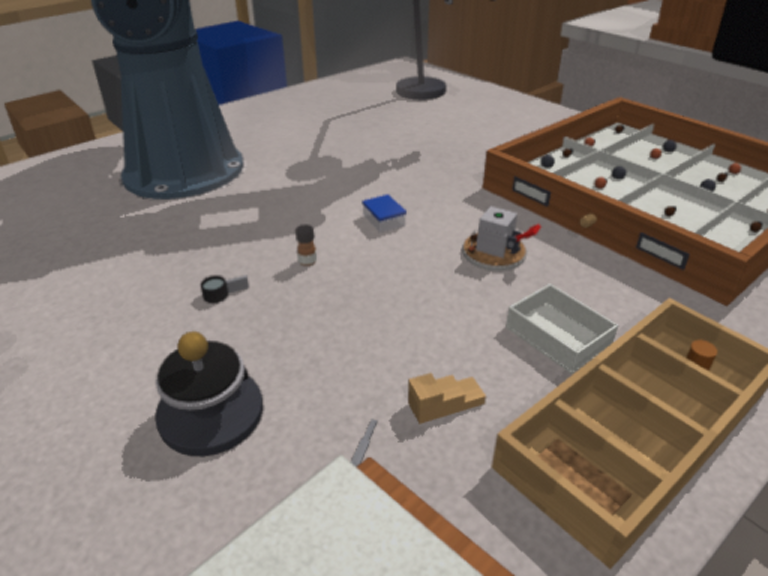

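View pics/top0.png

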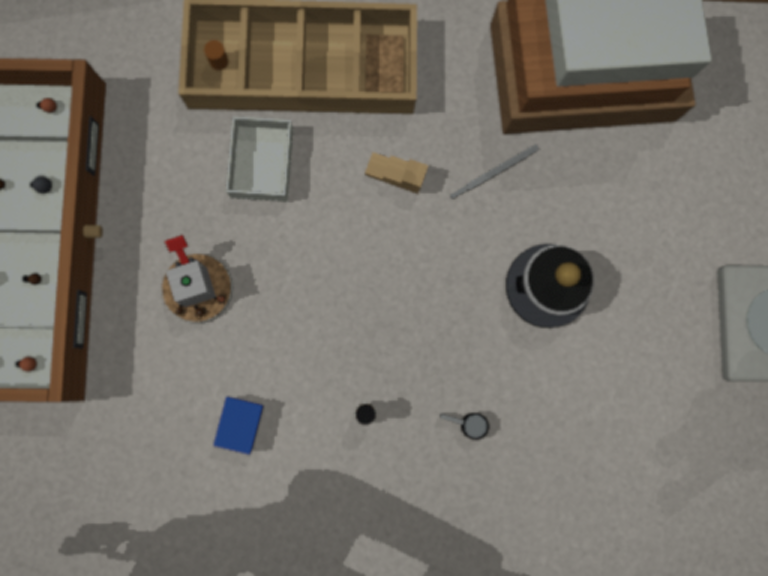

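View pics/wrist0.png

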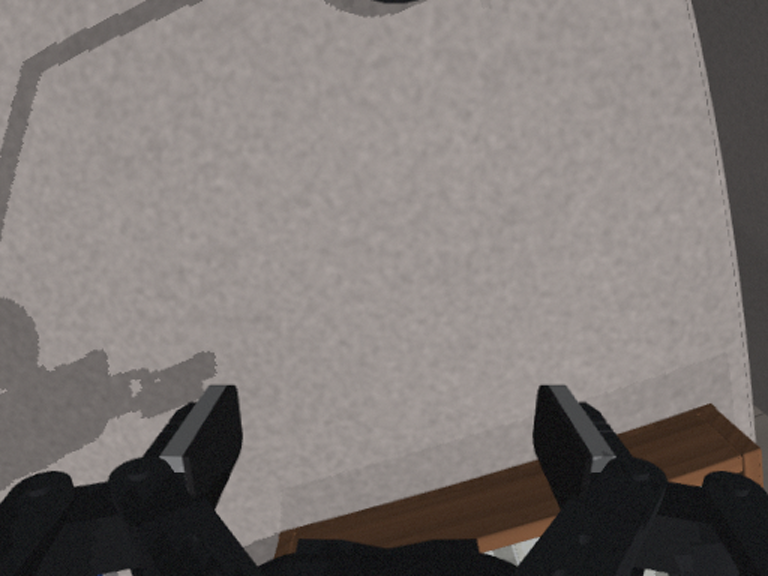

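```bash
python3 - <<'E'
from h import *
t=load('top0')['frame'];s=load('scene0')['frame']
a=cv2.resize(t[145:225,95:175],None,fx=5,fy=5,interpolation=cv2.INTER_CUBIC)
b=cv2.resize(t[150:230,325:405],None,fx=5,fy=5,interpolation=cv2.INTER_CUBIC)
save(np.hstack([a,b]),'ct')
a=cv2.resize(s[125:185,295:375],None,fx=5,fy=5,interpolation=cv2.INTER_CUBIC)
b=cv2.resize(s[215:305,95:185],None,fx=4.444,fy=4.444,interpolation=cv2.INTER_CUBIC)
save(a,'cs1');save(b,'cs2')
E
```

```text
(no output)
```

View pics/ct.png

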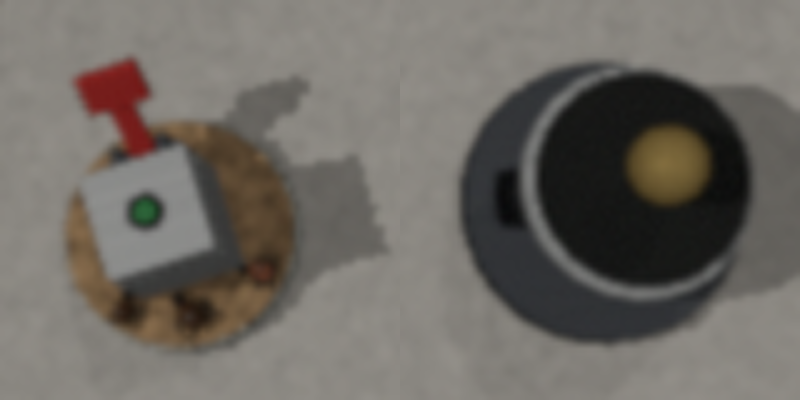

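View pics/cs1.png

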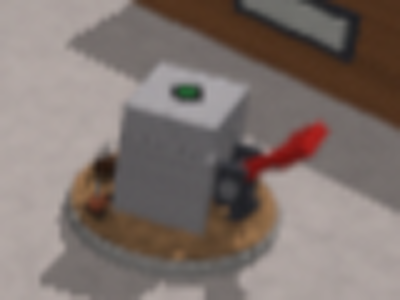

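View pics/cs2.png

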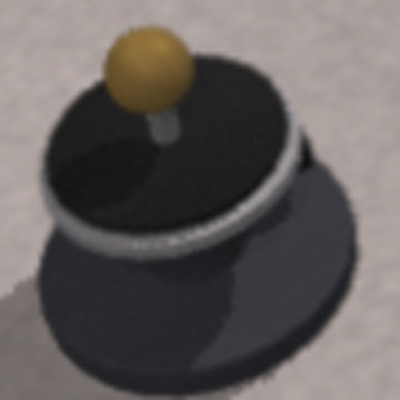

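```bash
python3 - <<'E'
from h import *
t=load('top0');s=load('scene0')
P=tri([ray(t,123.6,187.0),ray(s,332,143)]);print('pin',P)
B=tri([ray(t,378.4,182.6),ray(s,128.1,230.4)]);print('ball',B, proj(t,B),proj(s,B))
# foot circle
def cc(x,y,x0,y0,k): return x0+(x+.5)/k-.5,y0+(y+.5)/k-.5
for (x,y) in [(461,205),(590,63),(610,342)]:
    print(atz(t,*cc(x-400,y,325,150,5),0.014))
cor=[atz(t,*cc(x,y,95,145,5),0.062) for x,y in [(80,182),(186,142),(214,247),(108,282)]]
print(np.mean(cor,0)); 
for i in range(4):
    e=cor[(i+1)%4]-cor[i];print(np.linalg.norm(e),np.degrees(np.arctan2(e[1],e[0])))
# lever tip
print(atz(t,*cc(112,85,95,145,5),0.056)-P, [atz(t,*cc(x,y,95,145,5),0.058) for x,y in [(74,76),(133,58)]])
# disc ellipse
for (x,y) in [(67,225),(185,350),(293,230),(180,120)]: print(atz(t,*cc(x,y,95,145,5),0.010))
# rubber plate edges in top
for (x,y) in [(522,170),(640,72),(750,190),(640,298)]: print(atz(t,*cc(x-400,y,325,150,5),B[2]-.029))
E
```

```text
pin [0.5552736  0.22549237 0.06422522]
ball [ 0.56462776 -0.22379981  0.0970699 ] [[378.49250644 182.63864033]] [[128.22400454 230.39674098]]
[ 0.56206933 -0.16742704  0.014     ]
[ 0.61841071 -0.21838694  0.014     ]
[ 0.51016591 -0.22401113  0.014     ]
[0.55508654 0.22516084 0.062     ]
0.04015034185256543 -67.83852153776746
0.03970549393341581 -162.88878478729697
0.039361573626577814 109.52102893969733
0.03783199456153275 18.122498585150584
[ 0.04755748  0.01609124 -0.00822522] [array([0.605518  , 0.25491353, 0.058     ]), array([0.61251452, 0.23395044, 0.058     ])]
[0.55796787 0.26847224 0.01      ]
[0.51094501 0.22169197 0.01      ]
[0.5573319 0.1828351 0.01     ]
[0.59918708 0.22755919 0.01      ]
[ 0.56695846 -0.17862133  0.0680699 ]
[ 0.60373211 -0.22242848  0.0680699 ]
[ 0.56097072 -0.26168996  0.0680699 ]
[ 0.52112617 -0.22060782  0.0680699 ]
```

drive_tool([
  {"slide": [0, 0, 0], "delta_rot": [0, 0, -0.053], "hand": 1},
  {"slide": [0, 0, 0], "delta_rot": [0, 0, -0.053], "hand": 1},
  {"slide": [0, 0, 0], "delta_rot": [0, 0, -0.053], "hand": 1},
  {"slide": [0, 0, 0], "delta_rot": [0, 0, -0.053], "hand": 1},
  {"slide": [0, 0, 0], "delta_rot": [0, 0, 0], "hand": 1},
])

```text
time_s: 0.78
eef_pos: [0.1888, 0.5429, 0.2309]
eef_rot: [-0.0, -0.164, 0.986, -0.0]
wrist_force: [-0.1, 0.4, 0.4]
opening: 0.998
```

```bash
cat >> h.py <<'E'
def rel(target):
    o=ctrl.get_obs();q=o['eef_rot'];M=R.from_quat([q[1],q[2],q[3],q[0]]).as_matrix()
    d=M.T@(np.array(target)-o['eef_pos'])
    print('t',round(o['time_s'],2),'pos',o['eef_pos'].round(4),'yawY',np.degrees(np.arctan2(M[1,1],M[0,1])).round(2),'zax',M[:,2].round(4),'F',o['wrist_force'].round(2),'open',round(o['opening'],3))
    print('tool delta mm',(d*1000).round(1),'units',(d/0.05).round(3))
E
python3 - <<'E'
from h import *
rel([0.5552,0.2253,0.17])
E
```

```text
t 0.78 pos [0.1888 0.5429 0.2309] yawY 108.89 zax [-4.e-04 -6.e-04 -1.e+00] F [-0.06  0.44  0.44] open 0.998
tool delta mm [-243.9 -419.1   61. ] units [-4.877 -8.382  1.22 ]
```

drive_tool([
  {"slide": [-0.488, -0.838, 0], "delta_rot": [0, 0, 0], "hand": 1},
  {"slide": [-0.488, -0.838, 0], "delta_rot": [0, 0, 0], "hand": 1},
  {"slide": [-0.488, -0.838, 0], "delta_rot": [0, 0, 0], "hand": 1},
  {"slide": [-0.488, -0.838, 0], "delta_rot": [0, 0, 0], "hand": 1},
  {"slide": [-0.488, -0.838, 0], "delta_rot": [0, 0, 0], "hand": 1},
])

```text
time_s: 1.4
eef_pos: [0.3734, 0.3835, 0.2313]
eef_rot: [0.0, -0.163, 0.987, 0.0]
wrist_force: [0.2, -0.2, 0.4]
opening: 1.0
```

drive_tool([
  {"slide": [-0.488, -0.838, 0], "delta_rot": [0, 0, 0], "hand": 1},
  {"slide": [-0.488, -0.838, 0], "delta_rot": [0, 0, 0], "hand": 1},
  {"slide": [-0.488, -0.838, 0.4], "delta_rot": [0, 0, 0], "hand": 1},
  {"slide": [-0.488, -0.838, 0.4], "delta_rot": [0, 0, 0], "hand": 1},
  {"slide": [-0.488, -0.838, 0.4], "delta_rot": [0, 0, 0], "hand": 1},
])

```text
time_s: 2.02
eef_pos: [0.557, 0.225, 0.1706]
eef_rot: [0.0, -0.163, 0.987, 0.0]
wrist_force: [0.1, 0.4, 0.6]
opening: 0.994
```

```bash
python3 - <<'E'
from h import *
rel([0.5552,0.2253,0.02])
snap('wrist','w1',None,1.5)
rel([0.5552,0.2253,0.02])
E
```

```text
t 2.02 pos [0.557  0.225  0.1706] yawY 108.73 zax [ 1.e-04  1.e-04 -1.e+00] F [0.1  0.44 0.64] open 0.994
tool delta mm [  1.6   0.8 150.6] units [0.032 0.016 3.013]
t 2.08 pos [0.5597 0.2204 0.1676] yawY 108.55 zax [-8.e-04 -3.e-03 -1.e+00] F [-0.08 -3.93 -0.36] open 0.999
tool delta mm [  2.5   6.5 147.6] units [0.049 0.13  2.952]
```

View pics/w1.png

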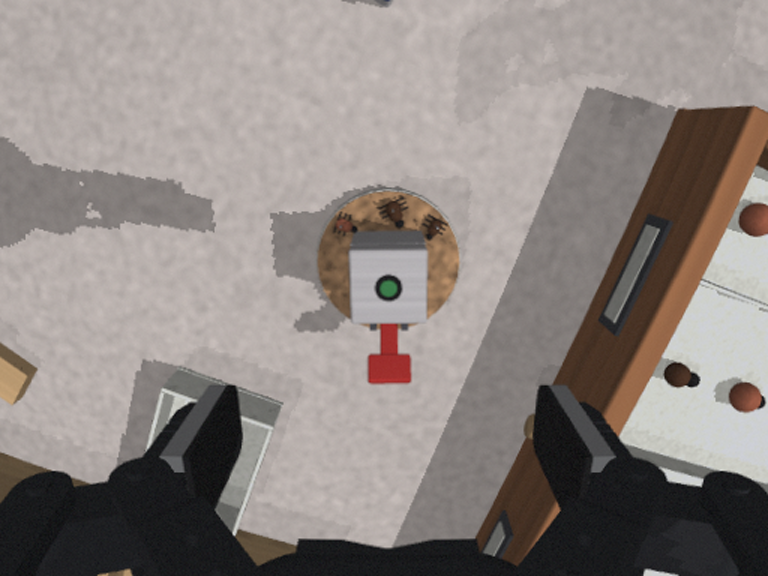

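drive_tool([
  {"slide": [0, 0, 0.4], "delta_rot": [0, 0, 0], "hand": 1},
  {"slide": [0, 0, 0.4], "delta_rot": [0, 0, 0], "hand": 1},
  {"slide": [0, 0, 0], "delta_rot": [0, 0, 0], "hand": 1},
  {"slide": [0, 0, 0], "delta_rot": [0, 0, 0], "hand": 1},
  {"slide": [0, 0, 0], "delta_rot": [0, 0, 0], "hand": 1},
])

```text
time_s: 2.7
eef_pos: [0.5563, 0.2269, 0.1324]
eef_rot: [0.001, -0.165, 0.986, 0.0]
wrist_force: [-0.7, -0.3, -0.1]
opening: 1.001
```

```bash
python3 - <<'E'
from h import *
snap('wrist','w2',(160,80,400,260),3.3)
rel([0.5552,0.2253,0.02])
E
```

```text
t 2.75 pos [0.5563 0.2267 0.1323] yawY 109.01 zax [ 1.8e-03  3.0e-04 -1.0e+00] F [ 0.14 -1.32 -0.14] open 1.002
tool delta mm [  1.7  -0.9 112.3] units [ 0.035 -0.019  2.246]
```

View pics/w2.png

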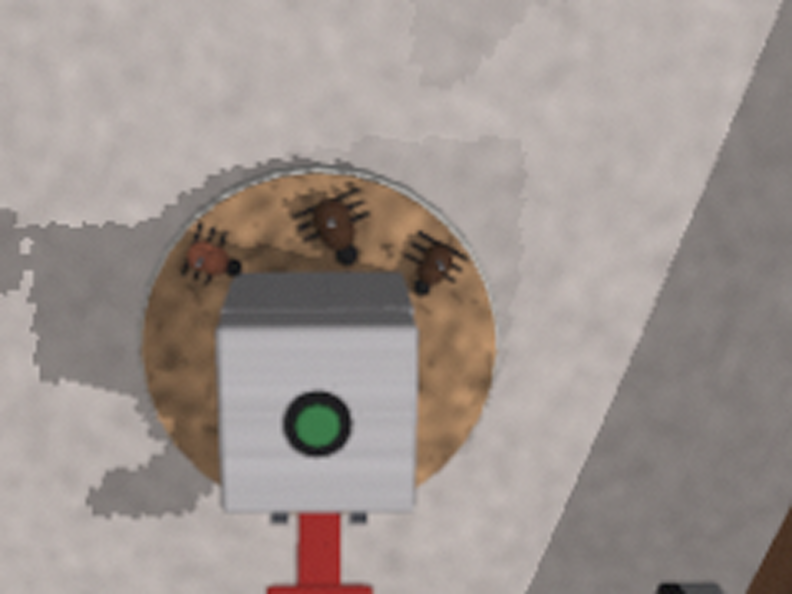

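```bash
python3 - <<'E'
from h import *
c=load('w2')
f=lambda x,y,z: atz(c,160+(x+.5)/3.3-.5,80+(y+.5)/3.3-.5,z)
p=f(318,425,.064);print(p)
C=[f(x,y,.062) for x,y in [(222,513),(415,508),(417,323),(217,327)]];print(np.mean(C,0))
for i in range(4):
    e=C[(i+1)%4]-C[i];print(np.linalg.norm(e),np.degrees(np.arctan2(e[1],e[0])))
L=f(319,590,.055);print(np.degrees(np.arctan2(*(L-p)[1::-1])))
rel([p[0],p[1],.02])
E
```

```text
[0.5547651  0.22583659 0.064     ]
[0.55452097 0.22567197 0.062     ]
0.039497656558654164 110.61022957324217
0.038966320733086535 -160.19585316638936
0.03879145500036786 -69.8459063300358
0.039291350725406536 18.7789335678917
19.080667562622736
t 2.75 pos [0.5563 0.2267 0.1323] yawY 109.01 zax [ 1.8e-03  3.0e-04 -1.0e+00] F [ 0.14 -1.32 -0.14] open 1.002
tool delta mm [  2.   -0.3 112.3] units [ 0.039 -0.006  2.246]
```

drive_tool([
  {"slide": [0.04, -0.006, 0.4], "delta_rot": [0, 0, -0.003], "hand": 1},
  {"slide": [0, 0, 0.5], "delta_rot": [0, 0, 0], "hand": 1},
  {"slide": [0, 0, 0.5], "delta_rot": [0, 0, 0], "hand": 1},
  {"slide": [0, 0, 0.3], "delta_rot": [0, 0, 0], "hand": 1},
  {"slide": [0, 0, 0.2], "delta_rot": [0, 0, 0], "hand": 1},
])

```text
time_s: 3.38
eef_pos: [0.5543, 0.2253, 0.036]
eef_rot: [0.0, -0.169, 0.986, 0.0]
wrist_force: [-0.5, -0.7, -0.2]
opening: 0.996
```

drive_tool([
  {"slide": [0, 0, 0.15], "delta_rot": [0, 0, 0], "hand": 1},
  {"slide": [0, 0, 0.15], "delta_rot": [0, 0, 0], "hand": 1},
  {"slide": [0, 0, 0], "delta_rot": [0, 0, 0], "hand": 1},
  {"slide": [0, 0, 0], "delta_rot": [0, 0, 0], "hand": 1},
  {"slide": [0, 0, 0], "delta_rot": [0, 0, 0], "hand": 1},
])

```text
time_s: 4.0
eef_pos: [0.5545, 0.2254, 0.0218]
eef_rot: [0.0, -0.17, 0.986, 0.0]
wrist_force: [0.2, 0.3, -0.3]
opening: 0.996
```

```bash
python3 - <<'E'
from h import *
rel([0.5548,0.2257,.02])
E
```

```text
t 4.0 pos [0.5545 0.2254 0.0218] yawY 109.52 zax [ 9.e-04  2.e-04 -1.e+00] F [ 0.18  0.34 -0.29] open 0.996
tool delta mm [-0.4  0.2  1.8] units [-0.008  0.004  0.036]
```

Well placed; close.

drive_tool([
  {"slide": [0, 0, 0], "delta_rot": [0, 0, 0], "hand": 0.3},
  {"slide": [0, 0, 0], "delta_rot": [0, 0, 0], "hand": 0},
  {"slide": [0, 0, 0], "delta_rot": [0, 0, 0], "hand": 0},
  {"slide": [0, 0, 0], "delta_rot": [0, 0, 0], "hand": 0},
  {"slide": [0, 0, 0], "delta_rot": [0, 0, 0], "hand": 0},
])

```text
time_s: 4.62
eef_pos: [0.5544, 0.2253, 0.0215]
eef_rot: [0.0, -0.17, 0.986, -0.0]
wrist_force: [0.2, -0.3, 2.8]
opening: 0.462
```

drive_tool([
  {"slide": [0, 0, 0], "delta_rot": [0, 0, 0], "hand": 0},
  {"slide": [0, 0, 0], "delta_rot": [0, 0, 0], "hand": 0},
  {"slide": [0, 0, -0.4], "delta_rot": [0, 0, 0], "hand": 0},
  {"slide": [0, 0, -0.6], "delta_rot": [0, 0, 0], "hand": 0},
  {"slide": [0, 0, 0], "delta_rot": [0, 0, 0], "hand": 0},
])

```text
time_s: 5.25
eef_pos: [0.556, 0.2257, 0.0741]
eef_rot: [0.003, -0.17, 0.986, 0.0]
wrist_force: [-0.0, -0.5, -3.1]
opening: 0.457
```

```bash
python3 - <<'E'
from h import *
rel([0.564,-0.2235,.20])
snap('wrist','w3',(120,80,400,290),2.8)
snap('scene','s3',(260,60,400,200),4.2)
rel([0.564,-0.2235,.20])
E
```

```text
t 5.25 pos [0.556  0.2257 0.0741] yawY 109.52 zax [ 0.005  0.001 -1.   ] F [-0.04 -0.5  -3.14] open 0.457
tool delta mm [ 142.  -426.2 -126.3] units [ 2.839 -8.523 -2.526]
t 5.35 pos [0.5537 0.2252 0.0711] yawY 109.52 zax [-3.e-04 -1.e-04 -1.e+00] F [-0.71  0.34 -3.81] open 0.458
tool delta mm [ 140.3 -426.4 -128.9] units [ 2.806 -8.528 -2.578]
```

View pics/w3.png

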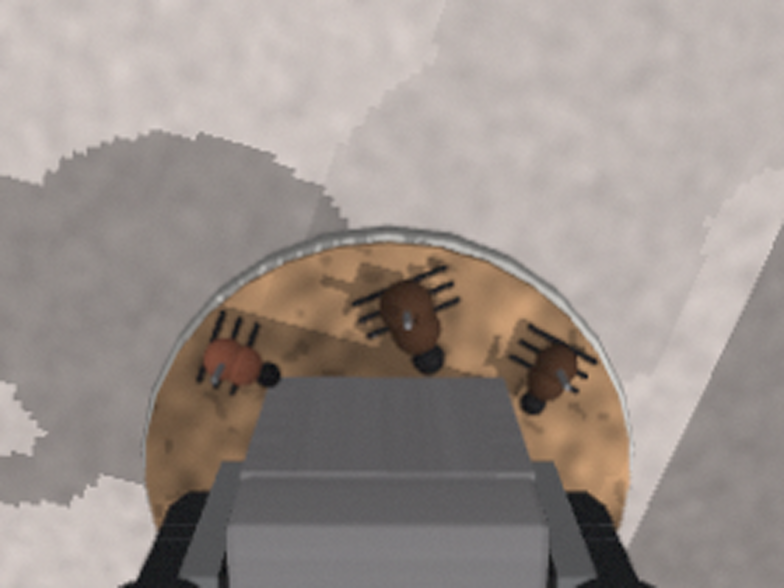

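View pics/s3.png

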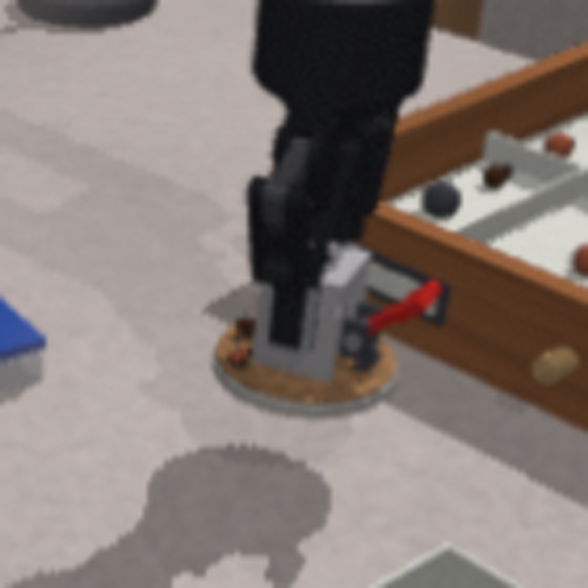

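drive_tool([
  {"slide": [0, -0.2, -0.6], "delta_rot": [0, 0, 0], "hand": 0},
  {"slide": [0.1, -0.5, -0.6], "delta_rot": [0, 0, 0], "hand": 0},
  {"slide": [0.15, -0.8, -0.6], "delta_rot": [0, 0, 0], "hand": 0},
  {"slide": [0.15, -0.8, -0.6], "delta_rot": [0, 0, 0], "hand": 0},
  {"slide": [0.15, -0.8, 0], "delta_rot": [0, 0, 0], "hand": 0},
])

```text
time_s: 5.98
eef_pos: [0.581, 0.0688, 0.1928]
eef_rot: [0.001, -0.17, 0.986, -0.0]
wrist_force: [0.3, 0.5, -4.6]
opening: 0.459
```

drive_tool([
  {"slide": [0.15, -0.8, 0], "delta_rot": [0, 0, 0], "hand": 0},
  {"slide": [0.15, -0.8, 0], "delta_rot": [0, 0, 0], "hand": 0},
  {"slide": [0.15, -0.8, 0], "delta_rot": [0, 0, 0], "hand": 0},
  {"slide": [0.15, -0.8, 0], "delta_rot": [0, 0, 0], "hand": 0},
  {"slide": [0.15, -0.8, 0], "delta_rot": [0, 0, 0], "hand": 0},
])

```text
time_s: 6.6
eef_pos: [0.6105, -0.1319, 0.1891]
eef_rot: [-0.001, -0.169, 0.986, 0.001]
wrist_force: [0.4, -0.2, -3.8]
opening: 0.465
```

drive_tool([
  {"slide": [0.15, -0.7, 0], "delta_rot": [0, 0, 0], "hand": 0},
  {"slide": [0.1, -0.5, 0], "delta_rot": [0, 0, 0], "hand": 0},
  {"slide": [0, 0, 0], "delta_rot": [0, 0, 0], "hand": 0},
  {"slide": [0, 0, 0], "delta_rot": [0, 0, 0], "hand": 0},
  {"slide": [0, 0, 0], "delta_rot": [0, 0, 0], "hand": 0},
])

```text
time_s: 7.22
eef_pos: [0.6196, -0.1905, 0.191]
eef_rot: [-0.0, -0.17, 0.985, 0.0]
wrist_force: [0.3, -0.5, -3.5]
opening: 0.458
```

```bash
python3 - <<'E'
from h import *
rel([0.564,-0.2235,.20])
c=snap('wrist','w4',None,1.5)
print(proj(c,[0.564,-0.2235,.097]))
rel([0.564,-0.2235,.20])
E
```

```text
t 7.22 pos [ 0.6196 -0.1905  0.191 ] yawY 109.59 zax [-6.e-04  6.e-04 -1.e+00] F [ 0.33 -0.5  -3.52] open 0.458
tool delta mm [ 63.5 -12.4  -9. ] units [ 1.269 -0.249 -0.18 ]
[[238.14018777 109.47024263]]
t 7.28 pos [ 0.6197 -0.1906  0.1912] yawY 109.6 zax [-2.e-04  4.e-04 -1.e+00] F [ 0.14  0.13 -3.35] open 0.462
tool delta mm [ 63.6 -12.3  -8.8] units [ 1.271 -0.246 -0.176]
```

View pics/w4.png

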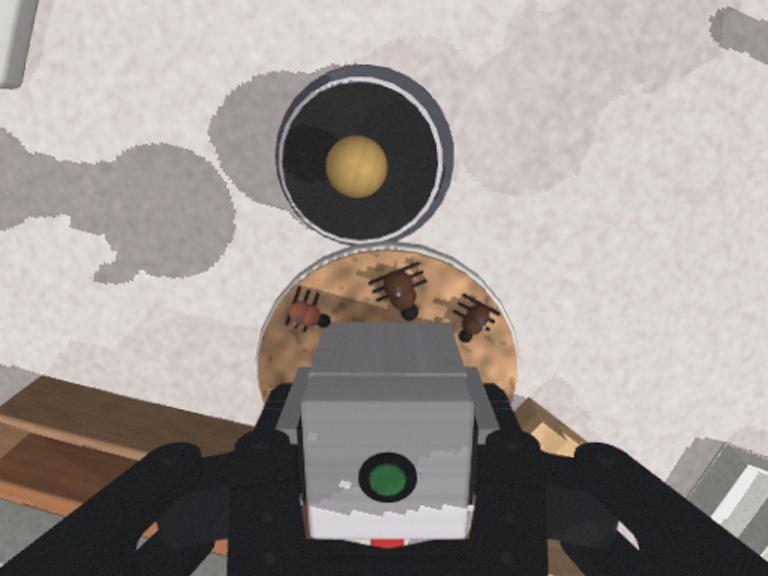

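```bash
python3 - <<'E'
from h import *
for n,box in [('w4',(205,75,275,150)),('top0',(360,160,400,205)),('scene0',(110,210,150,250))]:
    c=load(n);im=c['frame'].astype(int);m=((im[...,0]-im[...,2]>40)&(im[...,0]>90)).astype(np.uint8)
    mm=np.zeros_like(m);x0,y0,x1,y1=box;mm[y0:y1,x0:x1]=m[y0:y1,x0:x1]
    k,_=cv2.findContours(mm,cv2.RETR_EXTERNAL,cv2.CHAIN_APPROX_NONE);k=max(k,key=cv2.contourArea)
    (u,v),r=cv2.minEnclosingCircle(k);print(n,u,v,r,cv2.contourArea(k), cv2.fitEllipse(k))
    print(atz(c,u,v,.0965))
    print(atz(c,*cv2.fitEllipse(k)[0],.0965))
E
```

```text
w4 237.2018280029297 110.84862518310547 20.67827033996582 1254.0 ((237.50128173828125, 110.72046661376953), (39.3444709777832, 40.61274337768555), 153.3607940673828)
[ 0.56511203 -0.22382254  0.0965    ]
[ 0.56496421 -0.22365884  0.0965    ]
top0 378.1914978027344 182.20213317871094 6.447338104248047 111.5 ((378.1560974121094, 182.34571838378906), (11.530397415161133, 12.480728149414062), 78.71282196044922)
[ 0.565489   -0.22345616  0.0965    ]
[ 0.56523387 -0.2233876   0.0965    ]
scene0 128.0 229.5 9.34087085723877 200.0 ((127.63175201416016, 228.2802734375), (13.995759010314941, 18.732372283935547), 72.35765075683594)
[ 0.56202986 -0.22305063  0.0965    ]
[ 0.55929626 -0.2223422   0.0965    ]
```

```bash
python3 - <<'E'
from h import *
c=load('w4');im=c['frame'].astype(int)
m=((im[...,1]-im[...,0]>25)).astype(np.uint8);m[:290]=0
k,_=cv2.findContours(m,cv2.RETR_EXTERNAL,cv2.CHAIN_APPROX_NONE);k=max(k,key=cv2.contourArea)
(u,v)=cv2.fitEllipse(k)[0];print(u,v)
print(atz(c,u,v,.191+.0425)); rel([0.565,-.2237,.15])
E
```

```text
257.89971923828125 319.5856628417969
[ 0.61926415 -0.18976332  0.2335    ]
t 7.28 pos [ 0.6197 -0.1906  0.1912] yawY 109.6 zax [-2.e-04  4.e-04 -1.e+00] F [ 0.14  0.13 -3.35] open 0.462
tool delta mm [ 62.7 -12.9  41.2] units [ 1.253 -0.257  0.824]
```

drive_tool([
  {"slide": [0.4, -0.1, 0], "delta_rot": [0, 0, 0], "hand": 0},
  {"slide": [0.5, -0.1, 0.2], "delta_rot": [0, 0, 0], "hand": 0},
  {"slide": [0.35, -0.068, 0.3], "delta_rot": [0, 0, 0], "hand": 0},
  {"slide": [0, 0, 0.3], "delta_rot": [0, 0, 0], "hand": 0},
  {"slide": [0, 0, 0], "delta_rot": [0, 0, 0], "hand": 0},
])

```text
time_s: 7.9
eef_pos: [0.5644, -0.2247, 0.1499]
eef_rot: [-0.001, -0.169, 0.986, 0.001]
wrist_force: [0.2, -0.2, -3.6]
opening: 0.462
```

drive_tool([
  {"slide": [0, 0, 0], "delta_rot": [0, 0, 0], "hand": 0},
  {"slide": [0, 0, 0], "delta_rot": [0, 0, 0], "hand": 0},
  {"slide": [0, 0, 0], "delta_rot": [0, 0, 0], "hand": 0},
  {"slide": [0, 0, 0], "delta_rot": [0, 0, 0], "hand": 0},
  {"slide": [0, 0, 0], "delta_rot": [0, 0, 0], "hand": 0},
])

```text
time_s: 8.52
eef_pos: [0.5653, -0.2253, 0.1513]
eef_rot: [0.0, -0.17, 0.986, -0.0]
wrist_force: [-0.4, -0.3, -3.7]
opening: 0.459
```

```bash
python3 - <<'E'
from h import *
rel([0.565,-.2237,.12])
c=snap('scene','s5',(70,150,230,290),4)
snap('top','t5',(300,120,440,240),4)
E
```

```text
t 8.53 pos [ 0.5653 -0.2253  0.1513] yawY 109.52 zax [ 0. -0. -1.] F [-0.4  -0.26 -3.73] open 0.459
tool delta mm [-0.2  1.6 31.3] units [-0.004  0.032  0.627]
```

View pics/s5.png

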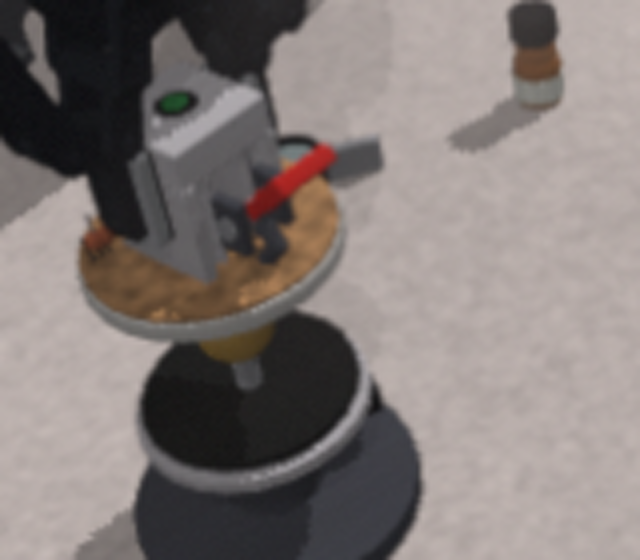

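View pics/t5.png

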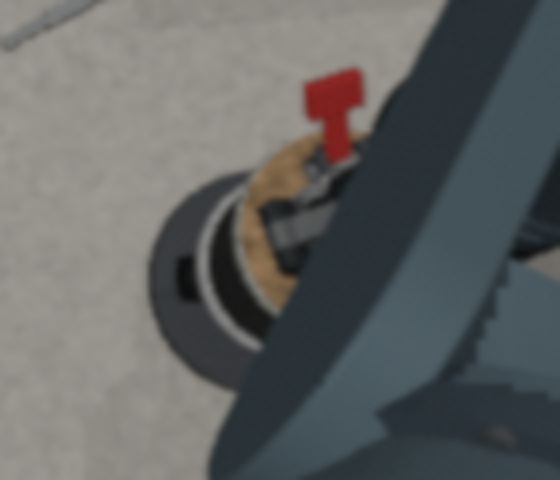

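```bash
python3 - <<'E'
from h import *
c=load('s5');print(atz(c,113.9,175.4,.1938),atz(c,128.1,230.4,.097),atz(c,128.1,230.4,.096))
im=c['frame'].astype(int)
m=((im[...,1]-im[...,0]>15)).astype(np.uint8);m[190:]=0;m[:165]=0;m[:,:105]=0;m[:,125:]=0
ys,xs=np.nonzero(m);print(xs.mean(),ys.mean(),len(xs));print(atz(c,xs.mean(),ys.mean(),.1938))
E
```

```text
[ 0.56683003 -0.223893    0.1938    ] [ 0.56444006 -0.22391931  0.097     ] [ 0.56330857 -0.22360502  0.096     ]
113.14814814814815 175.11111111111111 27
[ 0.56557161 -0.22437524  0.1938    ]
```

drive_tool([
  {"slide": [0, 0.02, 0.15], "delta_rot": [0, 0, 0], "hand": 0},
  {"slide": [0, 0, 0.1], "delta_rot": [0, 0, 0], "hand": 0},
  {"slide": [0, 0, 0.1], "delta_rot": [0, 0, 0], "hand": 0},
  {"slide": [0, 0, 0.06], "delta_rot": [0, 0, 0], "hand": 0},
  {"slide": [0, 0, 0], "delta_rot": [0, 0, 0], "hand": 0},
])

```text
time_s: 9.25
eef_pos: [0.5648, -0.2242, 0.1304]
eef_rot: [-0.0, -0.169, 0.986, 0.0]
wrist_force: [0.0, -0.8, -4.7]
opening: 0.46
```

drive_tool([
  {"slide": [0, 0, 0.03], "delta_rot": [0, 0, 0], "hand": 0},
  {"slide": [0, 0, 0.03], "delta_rot": [0, 0, 0], "hand": 0},
  {"slide": [0, 0, 0.03], "delta_rot": [0, 0, 0], "hand": 0},
  {"slide": [0, 0, 0.03], "delta_rot": [0, 0, 0], "hand": 0},
  {"slide": [0, 0, 0], "delta_rot": [0, 0, 0], "hand": 0},
])

```text
time_s: 9.88
eef_pos: [0.5649, -0.2243, 0.1246]
eef_rot: [-0.0, -0.169, 0.986, 0.0]
wrist_force: [-0.4, -0.3, -3.6]
opening: 0.464
```

drive_tool([
  {"slide": [0, 0, 0.05], "delta_rot": [0, 0, 0], "hand": 0},
  {"slide": [0, 0, 0.05], "delta_rot": [0, 0, 0], "hand": 0},
  {"slide": [0, 0, 0.05], "delta_rot": [0, 0, 0], "hand": 0},
  {"slide": [0, 0, 0.05], "delta_rot": [0, 0, 0], "hand": 0},
  {"slide": [0, 0, 0], "delta_rot": [0, 0, 0], "hand": 0},
])

```text
time_s: 10.5
eef_pos: [0.5648, -0.2242, 0.1144]
eef_rot: [-0.0, -0.169, 0.986, 0.0]
wrist_force: [0.5, -0.2, -4.0]
opening: 0.459
```

drive_tool([
  {"slide": [0, 0, 0.05], "delta_rot": [0, 0, 0], "hand": 0},
  {"slide": [0, 0, 0.05], "delta_rot": [0, 0, 0], "hand": 0},
  {"slide": [0, 0, 0.05], "delta_rot": [0, 0, 0], "hand": 0},
  {"slide": [0, 0, 0], "delta_rot": [0, 0, 0], "hand": 0},
  {"slide": [0, 0, 0], "delta_rot": [0, 0, 0], "hand": 0},
])

```text
time_s: 11.12
eef_pos: [0.565, -0.2243, 0.1073]
eef_rot: [0.0, -0.17, 0.986, -0.0]
wrist_force: [-0.2, 0.4, -4.0]
opening: 0.458
```

```bash
python3 - <<'E'
from h import *
rel([0.565,-.2240,.0895])
c=snap('scene','s6',(70,150,230,290),4)
E
```

```text
t 11.12 pos [ 0.565  -0.2243  0.1073] yawY 109.52 zax [ 0. -0. -1.] F [-0.24  0.36 -4.04] open 0.458
tool delta mm [-0.1  0.3 17.8] units [-0.002  0.006  0.356]
```

View pics/s6.png

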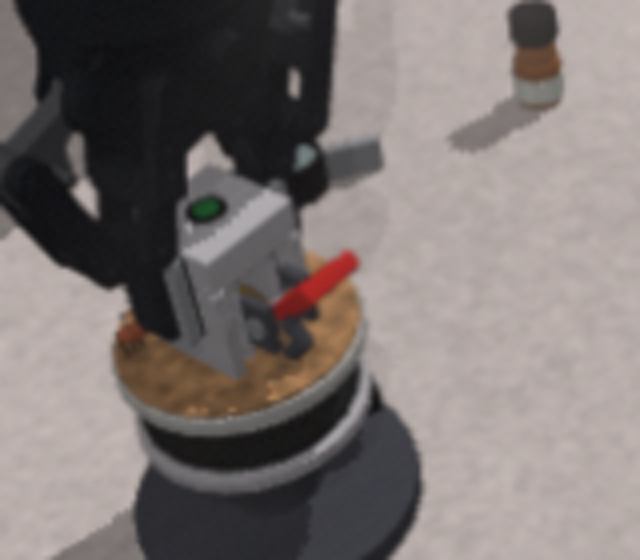

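drive_tool([
  {"slide": [0, 0, 0.05], "delta_rot": [0, 0, 0], "hand": 0},
  {"slide": [0, 0, 0.05], "delta_rot": [0, 0, 0], "hand": 0},
  {"slide": [0, 0, 0.03], "delta_rot": [0, 0, 0], "hand": 0},
  {"slide": [0, 0, 0.02], "delta_rot": [0, 0, 0], "hand": 0},
  {"slide": [0, 0, 0], "delta_rot": [0, 0, 0], "hand": 0},
])

```text
time_s: 11.8
eef_pos: [0.5649, -0.2243, 0.0997]
eef_rot: [-0.0, -0.17, 0.986, 0.0]
wrist_force: [1.3, -0.3, -3.8]
opening: 0.459
```

drive_tool([
  {"slide": [0, 0, 0.02], "delta_rot": [0, 0, 0], "hand": 0},
  {"slide": [0, 0, 0.02], "delta_rot": [0, 0, 0], "hand": 0},
  {"slide": [0, 0, 0.02], "delta_rot": [0, 0, 0], "hand": 0},
  {"slide": [0, 0, 0], "delta_rot": [0, 0, 0], "hand": 0},
  {"slide": [0, 0, 0], "delta_rot": [0, 0, 0], "hand": 0},
])

```text
time_s: 12.42
eef_pos: [0.565, -0.2243, 0.0968]
eef_rot: [0.0, -0.17, 0.986, -0.0]
wrist_force: [0.8, 0.5, -3.5]
opening: 0.462
```

drive_tool([
  {"slide": [0, 0, 0.02], "delta_rot": [0, 0, 0], "hand": 0},
  {"slide": [0, 0, 0.02], "delta_rot": [0, 0, 0], "hand": 0},
  {"slide": [0, 0, 0.02], "delta_rot": [0, 0, 0], "hand": 0},
  {"slide": [0, 0, 0], "delta_rot": [0, 0, 0], "hand": 0},
  {"slide": [0, 0, 0], "delta_rot": [0, 0, 0], "hand": 0},
])

```text
time_s: 13.05
eef_pos: [0.5651, -0.2244, 0.0939]
eef_rot: [0.0, -0.169, 0.986, -0.0]
wrist_force: [-2.3, 1.5, 4.1]
opening: 0.463
```

drive_tool([
  {"slide": [0.006, 0.01, 0.02], "delta_rot": [0, 0, 0], "hand": 0},
  {"slide": [0, 0, 0.02], "delta_rot": [0, 0, 0], "hand": 0},
  {"slide": [0, 0, 0.02], "delta_rot": [0, 0, 0], "hand": 0},
  {"slide": [0, 0, 0], "delta_rot": [0, 0, 0], "hand": 0},
  {"slide": [0, 0, 0], "delta_rot": [0, 0, 0], "hand": 0},
])

```text
time_s: 13.68
eef_pos: [0.5649, -0.2243, 0.0909]
eef_rot: [0.0, -0.169, 0.986, -0.0]
wrist_force: [1.9, -1.3, 1.7]
opening: 0.462
```

drive_tool([
  {"slide": [0, 0, 0.02], "delta_rot": [0, 0, 0], "hand": 0},
  {"slide": [0, 0, 0.02], "delta_rot": [0, 0, 0], "hand": 0},
  {"slide": [0, 0, 0.01], "delta_rot": [0, 0, 0], "hand": 0},
  {"slide": [0, 0, 0], "delta_rot": [0, 0, 0], "hand": 0},
  {"slide": [0, 0, 0], "delta_rot": [0, 0, 0], "hand": 0},
])

```text
time_s: 14.3
eef_pos: [0.5649, -0.2243, 0.0887]
eef_rot: [0.0, -0.169, 0.986, -0.0]
wrist_force: [1.7, -2.1, 6.2]
opening: 0.465
```

drive_tool([
  {"slide": [0, 0, 0.01], "delta_rot": [0, 0, 0], "hand": 0},
  {"slide": [0, 0, 0.01], "delta_rot": [0, 0, 0], "hand": 0},
  {"slide": [0, 0, 0], "delta_rot": [0, 0, 0], "hand": 0},
  {"slide": [0, 0, 0], "delta_rot": [0, 0, 0], "hand": 0},
  {"slide": [0, 0, 0], "delta_rot": [0, 0, 0], "hand": 0},
])

```text
time_s: 14.92
eef_pos: [0.5649, -0.2243, 0.0885]
eef_rot: [0.0, -0.17, 0.986, -0.0]
wrist_force: [0.1, -0.1, 9.6]
opening: 0.457
```

```bash
python3 - <<'E'
from h import *
rel([0.565,-.2240,.0895])
c=snap('scene','s7',(70,150,230,290),4)
E
```

```text
t 14.93 pos [ 0.5649 -0.2243  0.0885] yawY 109.52 zax [ 9.e-04 -7.e-04 -1.e+00] F [ 0.1  -0.11  9.63] open 0.457
tool delta mm [-0.2  0.2 -1. ] units [-0.003  0.005 -0.021]
```

View pics/s7.png

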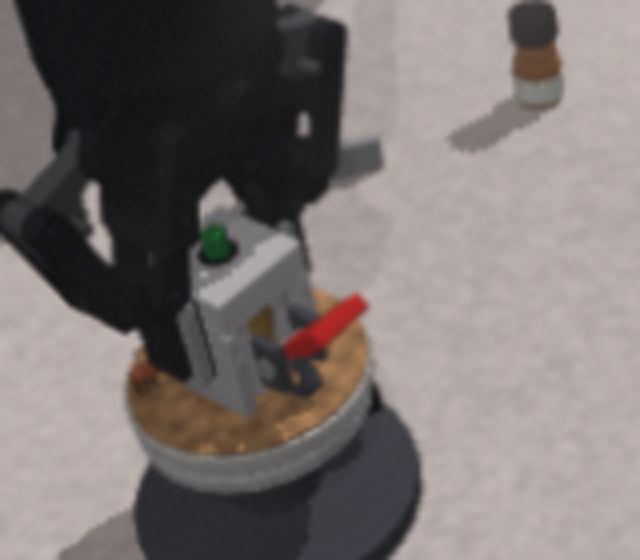

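drive_tool([
  {"slide": [0, 0, 0.008], "delta_rot": [0, 0, 0], "hand": 0},
  {"slide": [0, 0, 0], "delta_rot": [0, 0, 0], "hand": 0},
  {"slide": [0, 0, 0], "delta_rot": [0, 0, 0], "hand": 0},
  {"slide": [0, 0, 0], "delta_rot": [0, 0, 0], "hand": 0},
  {"slide": [0, 0, 0], "delta_rot": [0, 0, 0], "hand": 0},
])

```text
time_s: 15.6
eef_pos: [0.565, -0.2243, 0.0884]
eef_rot: [0.0, -0.17, 0.986, -0.0]
wrist_force: [-0.7, 0.6, 12.0]
opening: 0.459
```

drive_tool([
  {"slide": [0, 0, 0.008], "delta_rot": [0, 0, 0], "hand": 0},
  {"slide": [0, 0, 0], "delta_rot": [0, 0, 0], "hand": 0},
  {"slide": [0, 0, 0], "delta_rot": [0, 0, 0], "hand": 0},
  {"slide": [0, 0, 0], "delta_rot": [0, 0, 0], "hand": 0},
  {"slide": [0, 0, 0], "delta_rot": [0, 0, 0], "hand": 0},
])

```text
time_s: 16.23
eef_pos: [0.5649, -0.2243, 0.0882]
eef_rot: [0.0, -0.17, 0.986, -0.0]
wrist_force: [-1.8, 0.3, 14.3]
opening: 0.463
```

drive_tool([
  {"slide": [0, 0, 0], "delta_rot": [0, 0, 0], "hand": 0},
  {"slide": [0, 0, 0], "delta_rot": [0, 0, 0], "hand": 0},
  {"slide": [0, 0, 0], "delta_rot": [0, 0, 0], "hand": 0},
  {"slide": [0, 0, 0], "delta_rot": [0, 0, 0], "hand": 0},
  {"slide": [0, 0, 0], "delta_rot": [0, 0, 0], "hand": 0},
])

```text
time_s: 16.85
eef_pos: [0.565, -0.2243, 0.0883]
eef_rot: [0.0, -0.17, 0.986, -0.0]
wrist_force: [-1.8, 0.4, 14.9]
opening: 0.461
```

```bash
python3 - <<'E'
from h import *
rel([0.565,-.2240,.0895])
c=snap('scene','s8',(90,190,180,280),6.5)
E
```

```text
t 16.85 pos [ 0.565  -0.2243  0.0883] yawY 109.52 zax [ 9.e-04 -8.e-04 -1.e+00] F [-1.76  0.37 14.93] open 0.461
tool delta mm [-0.1  0.3 -1.2] units [-0.003  0.005 -0.025]
```

View pics/s8.png

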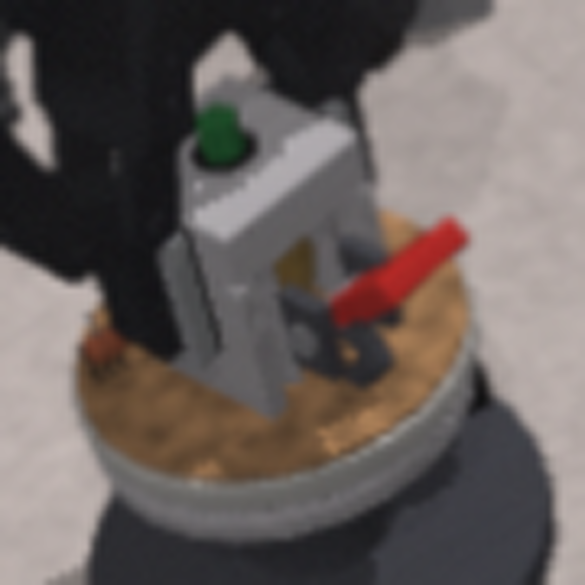

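drive_tool([
  {"slide": [0, 0, -0.015], "delta_rot": [0, 0, 0], "hand": 0},
  {"slide": [0, 0, -0.01], "delta_rot": [0, 0, 0], "hand": 0},
  {"slide": [0, 0, 0], "delta_rot": [0, 0, 0], "hand": 0},
  {"slide": [0, 0, 0], "delta_rot": [0, 0, 0], "hand": 1},
  {"slide": [0, 0, 0], "delta_rot": [0, 0, 0], "hand": 1},
])

```text
time_s: 17.52
eef_pos: [0.5635, -0.2232, 0.0866]
eef_rot: [-0.001, -0.17, 0.986, 0.001]
wrist_force: [-0.0, 0.2, -0.6]
opening: 0.87
```

drive_tool([
  {"slide": [0, 0, 0], "delta_rot": [0, 0, 0], "hand": 1},
  {"slide": [0, 0, 0], "delta_rot": [0, 0, 0], "hand": 1},
  {"slide": [0, 0, 0], "delta_rot": [0, 0, 0], "hand": 1},
  {"slide": [0, 0, 0], "delta_rot": [0, 0, 0], "hand": 1},
  {"slide": [0, 0, 0], "delta_rot": [0, 0, 0], "hand": 1},
])

```text
time_s: 18.15
eef_pos: [0.5645, -0.224, 0.0878]
eef_rot: [0.0, -0.17, 0.986, -0.0]
wrist_force: [0.2, 0.7, -0.1]
opening: 1.001
```

```bash
python3 - <<'E'
from h import *
rel([0.565,-.2243,.17])
c=snap('scene','s9',(90,190,180,280),6.5)
E
```

```text
t 18.15 pos [ 0.5645 -0.224   0.0878] yawY 109.52 zax [ 1.e-04 -0.e+00 -1.e+00] F [ 0.21  0.71 -0.06] open 1.001
tool delta mm [ -0.3  -0.5 -82.2] units [-0.006 -0.01  -1.644]
```

View pics/s9.png

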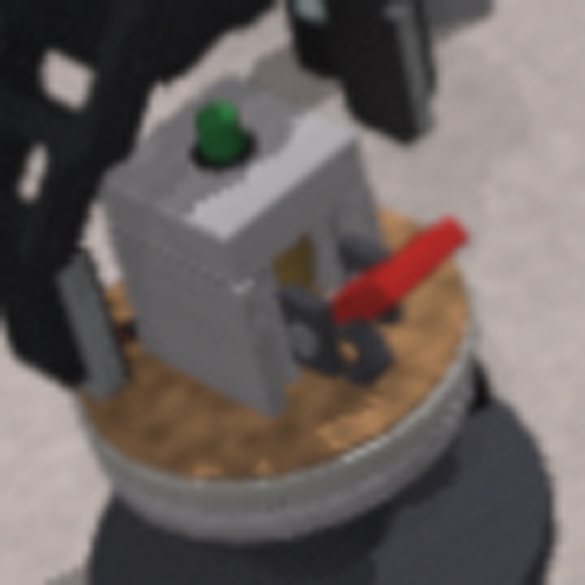

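drive_tool([
  {"slide": [0, 0, -0.2], "delta_rot": [0, 0, 0], "hand": 1},
  {"slide": [0, 0, -0.4], "delta_rot": [0, 0, 0], "hand": 1},
  {"slide": [0, 0, -0.5], "delta_rot": [0, 0, 0], "hand": 1},
  {"slide": [0, 0, -0.5], "delta_rot": [0, 0, 0], "hand": 1},
  {"slide": [0, 0, -0.1], "delta_rot": [0, 0, 0], "hand": 1},
])

```text
time_s: 18.82
eef_pos: [0.5661, -0.2249, 0.1765]
eef_rot: [0.002, -0.17, 0.986, -0.002]
wrist_force: [-0.3, 0.7, -0.8]
opening: 1.001
```

drive_tool([
  {"slide": [-0.36, 0, 0], "delta_rot": [0, 0, 0], "hand": 0},
  {"slide": [-0.36, 0, 0], "delta_rot": [0, 0, 0], "hand": 0},
  {"slide": [-0.36, 0, 0], "delta_rot": [0, 0, 0], "hand": 0},
  {"slide": [0, 0, 0], "delta_rot": [0, 0, 0], "hand": 0},
  {"slide": [0, 0, 0], "delta_rot": [0, 0, 0], "hand": 0},
])

```text
time_s: 19.45
eef_pos: [0.6149, -0.2055, 0.1716]
eef_rot: [-0.001, -0.17, 0.985, 0.001]
wrist_force: [1.0, 0.2, -0.4]
opening: 0.001
```

drive_tool([
  {"slide": [0, 0, 0], "delta_rot": [0, 0, 0], "hand": 0},
  {"slide": [0, 0, 0.2], "delta_rot": [0, 0, 0], "hand": 0},
  {"slide": [0, 0, 0.2], "delta_rot": [0, 0, 0], "hand": 0},
  {"slide": [0, 0, 0], "delta_rot": [0, 0, 0], "hand": 0},
  {"slide": [0, 0, 0], "delta_rot": [0, 0, 0], "hand": 0},
])

```text
time_s: 20.08
eef_pos: [0.6154, -0.206, 0.1526]
eef_rot: [-0.0, -0.169, 0.986, 0.0]
wrist_force: [0.7, 0.6, 0.3]
opening: 0.001
```

```bash
python3 - <<'E'
from h import *
rel([0.565+.055*.9426,-.2243+.055*.3338,.12])
c=snap('scene','s10',(70,140,230,280),4)
c=snap('wrist','w10',None,1.5)
E
```

```text
t 20.07 pos [ 0.6154 -0.206   0.1526] yawY 109.51 zax [-2.e-04  1.e-04 -1.e+00] F [0.67 0.61 0.28] open 0.001
tool delta mm [-1.4 -0.5 32.6] units [-0.028 -0.009  0.653]
```

View pics/s10.png

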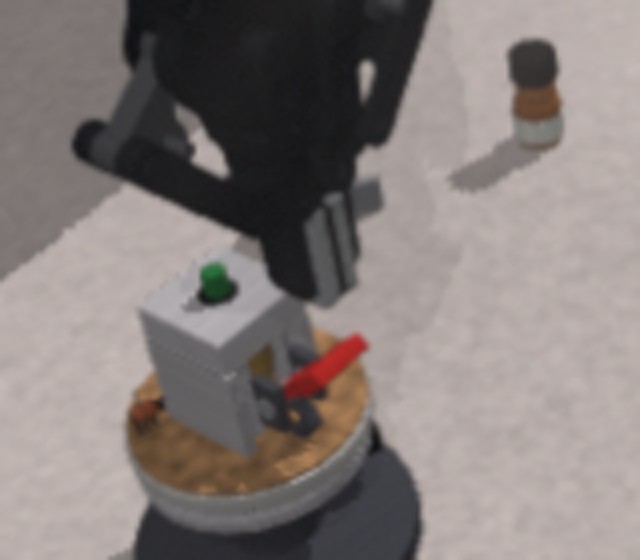

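View pics/w10.png

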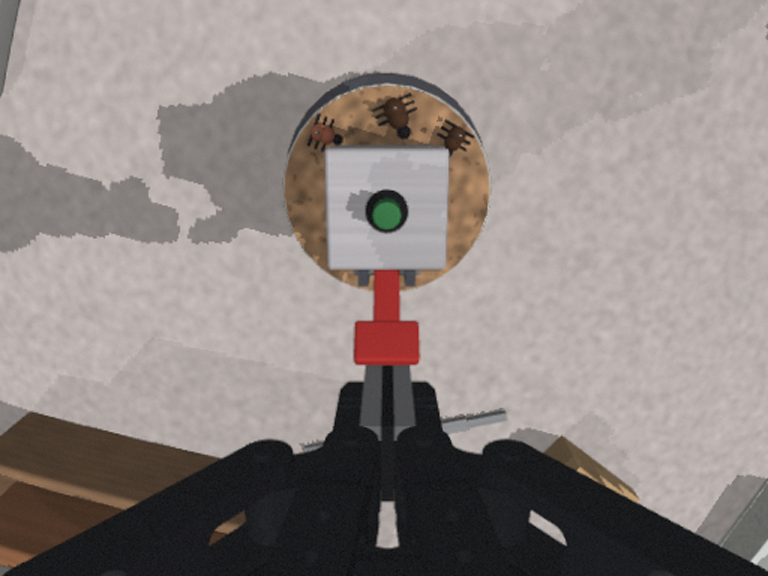

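drive_tool([
  {"slide": [-0.02, 0, 0.15], "delta_rot": [0, 0, 0], "hand": 0},
  {"slide": [0, 0, 0.15], "delta_rot": [0, 0, 0], "hand": 0},
  {"slide": [0, 0, 0.1], "delta_rot": [0, 0, 0], "hand": 0},
  {"slide": [0, 0, 0.04], "delta_rot": [0, 0, 0], "hand": 0},
  {"slide": [0, 0, 0], "delta_rot": [0, 0, 0], "hand": 0},
])

```text
time_s: 20.8
eef_pos: [0.6163, -0.2056, 0.1306]
eef_rot: [-0.0, -0.169, 0.986, 0.0]
wrist_force: [-0.3, 0.0, 0.5]
opening: -0.002
```

drive_tool([
  {"slide": [0, 0, 0.04], "delta_rot": [0, 0, 0], "hand": 0},
  {"slide": [0, 0, 0.04], "delta_rot": [0, 0, 0], "hand": 0},
  {"slide": [0, 0, 0.04], "delta_rot": [0, 0, 0], "hand": 0},
  {"slide": [0, 0, 0.04], "delta_rot": [0, 0, 0], "hand": 0},
  {"slide": [0, 0, 0.02], "delta_rot": [0, 0, 0], "hand": 0},
])

```text
time_s: 21.42
eef_pos: [0.6188, -0.2054, 0.1243]
eef_rot: [0.003, -0.17, 0.986, -0.001]
wrist_force: [3.9, 4.5, 9.5]
opening: 0.0
```

drive_tool([
  {"slide": [0, 0, 0.04], "delta_rot": [0, 0, 0], "hand": 0},
  {"slide": [0, 0, 0.03], "delta_rot": [0, 0, 0], "hand": 0},
  {"slide": [0, 0, 0.03], "delta_rot": [0, 0, 0], "hand": 0},
  {"slide": [0, 0, 0.02], "delta_rot": [0, 0, 0], "hand": 0},
  {"slide": [0, 0, 0], "delta_rot": [0, 0, 0], "hand": 0},
])

```text
time_s: 22.05
eef_pos: [0.6198, -0.2059, 0.1188]
eef_rot: [0.004, -0.17, 0.985, -0.002]
wrist_force: [5.8, 1.9, 7.4]
opening: -0.0
```

```bash
python3 - <<'E'
from h import *
rel([0.565+.055*.9426,-.2243+.055*.3338,.1003])
c=snap('scene','s11',(70,140,230,280),4)
E
```

```text
t 22.05 pos [ 0.6198 -0.2059  0.1188] yawY 109.53 zax [ 0.0081 -0.002  -1.    ] F [5.8  1.89 7.44] open -0.0
tool delta mm [ 2.9  1.  18.5] units [0.058 0.02  0.37 ]
```

View pics/s11.png

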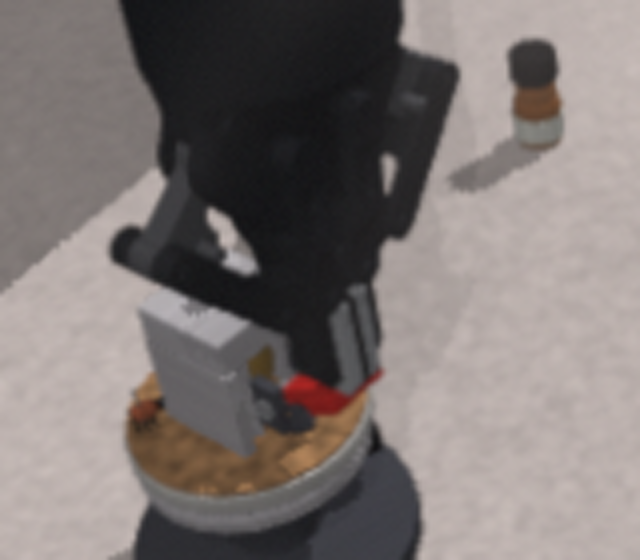

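drive_tool([
  {"slide": [-0.02, 0, 0.03], "delta_rot": [0, 0, 0], "hand": 0},
  {"slide": [-0.02, 0, 0.03], "delta_rot": [0, 0, 0], "hand": 0},
  {"slide": [0, 0, 0.03], "delta_rot": [0, 0, 0], "hand": 0},
  {"slide": [0, 0, 0.03], "delta_rot": [0, 0, 0], "hand": 0},
  {"slide": [0, 0, 0], "delta_rot": [0, 0, 0], "hand": 0},
])

```text
time_s: 22.72
eef_pos: [0.6206, -0.2053, 0.1118]
eef_rot: [0.003, -0.17, 0.986, -0.001]
wrist_force: [3.1, 0.9, 4.6]
opening: -0.001
```

drive_tool([
  {"slide": [0, 0, 0.03], "delta_rot": [0, 0, 0], "hand": 0},
  {"slide": [0, 0, 0.03], "delta_rot": [0, 0, 0], "hand": 0},
  {"slide": [0, 0, 0.03], "delta_rot": [0, 0, 0], "hand": 0},
  {"slide": [0, 0, 0.02], "delta_rot": [0, 0, 0], "hand": 0},
  {"slide": [0, 0, 0], "delta_rot": [0, 0, 0], "hand": 0},
])

```text
time_s: 23.35
eef_pos: [0.6185, -0.2052, 0.1045]
eef_rot: [0.0, -0.17, 0.986, -0.0]
wrist_force: [2.6, -0.7, 4.0]
opening: -0.0
```

```bash
python3 - <<'E'
from h import *
rel([0.565+.055*.9426,-.2243+.055*.3338,.1003])
c=snap('scene','s12',(70,140,230,280),4)
E
```

```text
t 23.35 pos [ 0.6185 -0.2052  0.1045] yawY 109.52 zax [ 6.e-04 -5.e-04 -1.e+00] F [ 2.65 -0.68  3.99] open -0.0
tool delta mm [ 1.8 -0.2  4.2] units [ 0.036 -0.004  0.083]
```

View pics/s12.png

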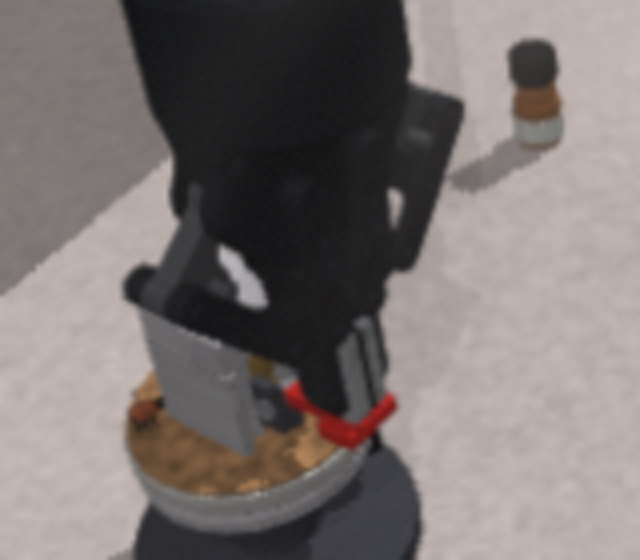

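drive_tool([
  {"slide": [0, 0, 0.03], "delta_rot": [0, 0, 0], "hand": 0},
  {"slide": [0, 0, 0.03], "delta_rot": [0, 0, 0], "hand": 0},
  {"slide": [0, 0, 0.02], "delta_rot": [0, 0, 0], "hand": 0},
  {"slide": [0, 0, 0], "delta_rot": [0, 0, 0], "hand": 0},
  {"slide": [0, 0, 0], "delta_rot": [0, 0, 0], "hand": 0},
])

```text
time_s: 24.02
eef_pos: [0.6183, -0.205, 0.1003]
eef_rot: [0.0, -0.17, 0.986, -0.0]
wrist_force: [3.4, -0.1, 4.8]
opening: 0.002
```

drive_tool([
  {"slide": [0, 0, 0.02], "delta_rot": [0, 0, 0], "hand": 0},
  {"slide": [0, 0, 0], "delta_rot": [0, 0, 0], "hand": 0},
  {"slide": [0, 0, 0], "delta_rot": [0, 0, 0], "hand": 0},
  {"slide": [0, 0, 0], "delta_rot": [0, 0, 0], "hand": 0},
  {"slide": [0, 0, 0], "delta_rot": [0, 0, 0], "hand": 0},
])

```text
time_s: 24.65
eef_pos: [0.6185, -0.205, 0.0998]
eef_rot: [0.0, -0.17, 0.986, -0.0]
wrist_force: [2.6, 0.3, 7.4]
opening: -0.0
```

```bash
python3 - <<'E'
from h import *
rel([0.565+.055*.9426,-.2243+.055*.3338,.1003])
c=snap('scene','s13',(90,190,190,280),6)
E
```

```text
t 24.65 pos [ 0.6185 -0.205   0.0998] yawY 109.52 zax [ 7.e-04 -3.e-04 -1.e+00] F [2.65 0.31 7.42] open -0.0
tool delta mm [ 1.9 -0.3 -0.5] units [ 0.038 -0.007 -0.009]
```

View pics/s13.png

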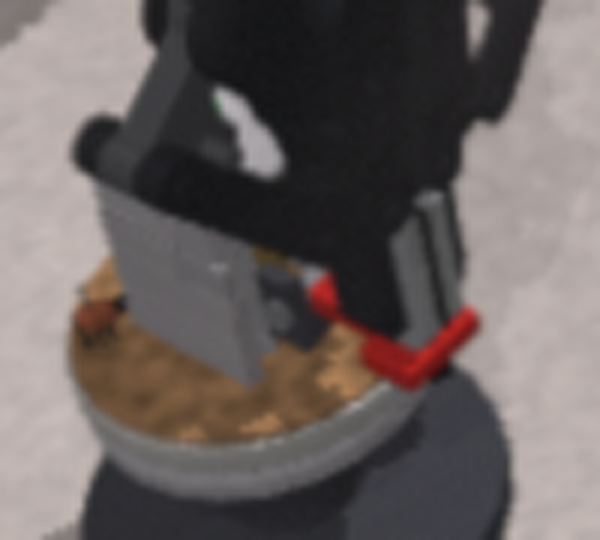

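drive_tool([
  {"slide": [0, 0, 0.015], "delta_rot": [0, 0, 0], "hand": 0},
  {"slide": [0, 0, 0], "delta_rot": [0, 0, 0], "hand": 0},
  {"slide": [0, 0, 0], "delta_rot": [0, 0, 0], "hand": 0},
  {"slide": [0, 0, 0], "delta_rot": [0, 0, 0], "hand": 0},
  {"slide": [0, 0, 0], "delta_rot": [0, 0, 0], "hand": 0},
])

```text
time_s: 25.32
eef_pos: [0.6187, -0.205, 0.0995]
eef_rot: [0.001, -0.17, 0.986, -0.0]
wrist_force: [2.1, 1.1, 9.6]
opening: 0.001
```

drive_tool([
  {"slide": [0, 0, -0.04], "delta_rot": [0, 0, 0], "hand": 0},
  {"slide": [0, 0, -0.1], "delta_rot": [0, 0, 0], "hand": 0},
  {"slide": [0, 0, -0.4], "delta_rot": [0, 0, 0], "hand": 0},
  {"slide": [-0.2, 0, -0.6], "delta_rot": [0, 0, 0], "hand": 0},
  {"slide": [-0.2, 0, -0.6], "delta_rot": [0, 0, 0], "hand": 0},
])

```text
time_s: 25.95
eef_pos: [0.6368, -0.1981, 0.187]
eef_rot: [-0.0, -0.169, 0.986, 0.0]
wrist_force: [0.2, -0.4, -0.2]
opening: 0.002
```

drive_tool([
  {"slide": [0, 0.5, -0.2], "delta_rot": [0, 0, 0], "hand": 0},
  {"slide": [0, 0.5, 0], "delta_rot": [0, 0, 0], "hand": 0},
  {"slide": [0, 0.5, 0], "delta_rot": [0, 0, 0], "hand": 0},
  {"slide": [0, 0, 0], "delta_rot": [0, 0, 0], "hand": 0},
  {"slide": [0, 0, 0], "delta_rot": [0, 0, 0], "hand": 0},
])

```text
time_s: 26.58
eef_pos: [0.6121, -0.1278, 0.1957]
eef_rot: [0.0, -0.17, 0.986, -0.0]
wrist_force: [-0.3, -0.0, 0.3]
opening: -0.001
```

```bash
python3 - <<'E'
from h import *
rel([0.565,-.2243,.2])
c=snap('scene','s14',(80,180,200,280),6)
c=snap('top','t14',None,1.5)
c=snap('wrist','w14',None,1.5)
E
```

```text
t 26.57 pos [ 0.6121 -0.1278  0.1957] yawY 109.53 zax [ 2.e-04 -5.e-04 -1.e+00] F [-0.26 -0.04  0.26] open -0.001
tool delta mm [ 76.7 -75.2  -4.2] units [ 1.534 -1.504 -0.085]
```

View pics/s14.png

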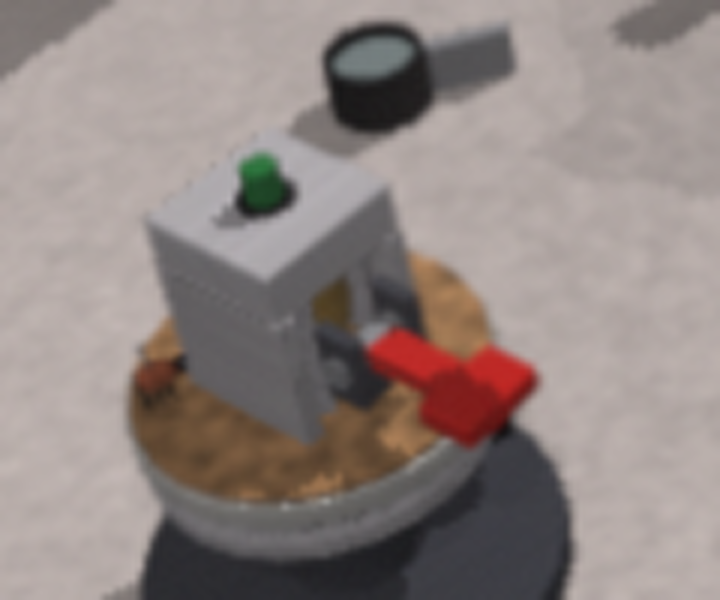

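View pics/t14.png

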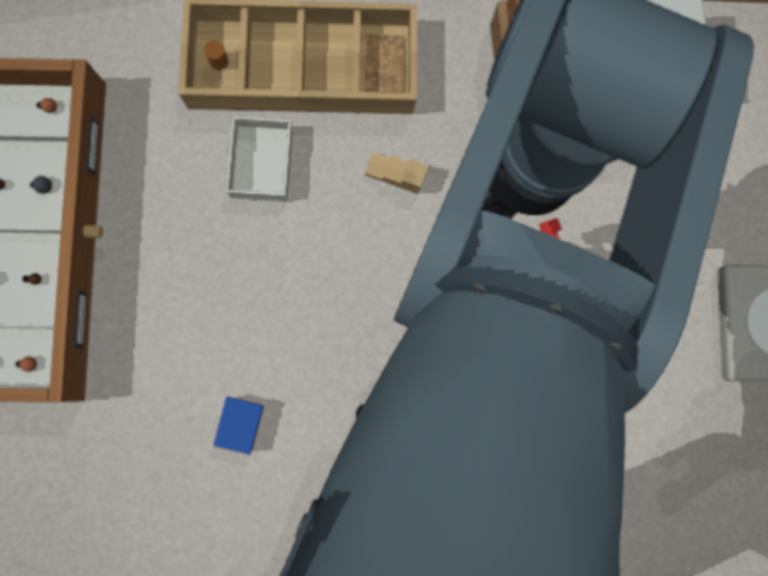

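View pics/w14.png

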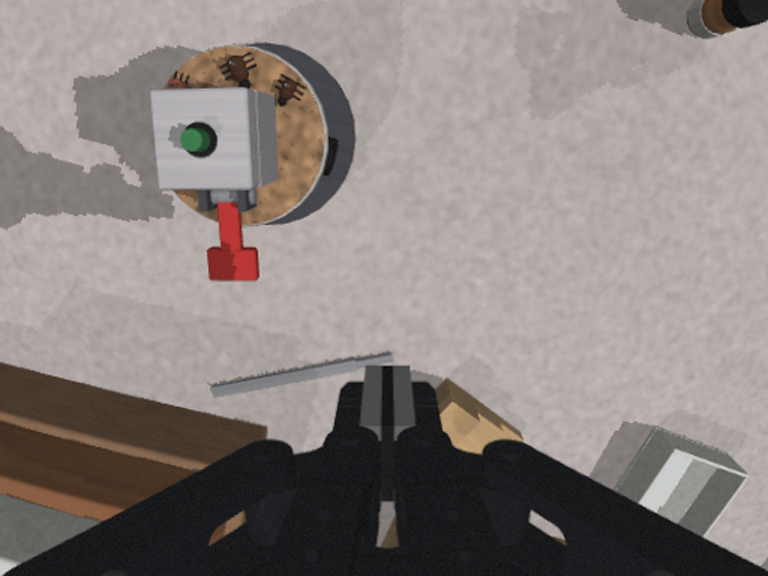

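```bash
python3 - <<'E'
from h import *
yaw=np.radians(19.5);ex=np.array([np.cos(yaw),np.sin(yaw),0]);ey=np.array([-np.sin(yaw),np.cos(yaw),0]);ez=np.array([0,0,1])
O=np.array([.5648,-.2241,.0668])
for n in ['w14','s14']:
    c=load(n)
    for th in [0,.06,.12,.25]:
        P=[]
        for r in (25,41):
            for y in (-.012,.012):
                P.append(O+ex*(.026+(r*np.cos(th)-3.5*np.sin(th))*1e-3)+ey*y+ez*(.030+(r*np.sin(th)+3.5*np.cos(th))*1e-3))
        p=proj(c,P); 
        if n=='w14': p=p*1.5
        else: p=(p-[80,180])*6
        print(n,th,p.round(0).tolist())
    q=proj(c,[O+ez*z for z in(.062,.064,.072)]); print('pin', (q*1.5 if n=='w14' else (q-[80,180])*6).round(0).tolist())
E
```

```text
w14 0 [[204.0, 247.0], [253.0, 247.0], [207.0, 279.0], [256.0, 279.0]]
w14 0.06 [[203.0, 247.0], [253.0, 247.0], [206.0, 280.0], [255.0, 280.0]]
w14 0.12 [[202.0, 247.0], [252.0, 247.0], [204.0, 280.0], [253.0, 280.0]]
w14 0.25 [[199.0, 246.0], [250.0, 246.0], [200.0, 281.0], [250.0, 280.0]]
pin [[197.0, 136.0], [195.0, 136.0], [188.0, 136.0]]
s14 0 [[410.0, 405.0], [482.0, 340.0], [464.0, 432.0], [535.0, 365.0]]
s14 0.06 [[408.0, 400.0], [480.0, 335.0], [461.0, 423.0], [533.0, 357.0]]
s14 0.12 [[406.0, 394.0], [478.0, 330.0], [458.0, 415.0], [530.0, 349.0]]
s14 0.25 [[400.0, 383.0], [472.0, 318.0], [449.0, 396.0], [522.0, 330.0]]
pin [[261.0, 201.0], [259.0, 195.0], [252.0, 168.0]]
```

```bash
python3 - <<'E'
from h import *
im=load('w14')['frame']; save(im,'w14b',(85,40,240,200),5)
E
```

```text
(no output)
```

View pics/w14b.png

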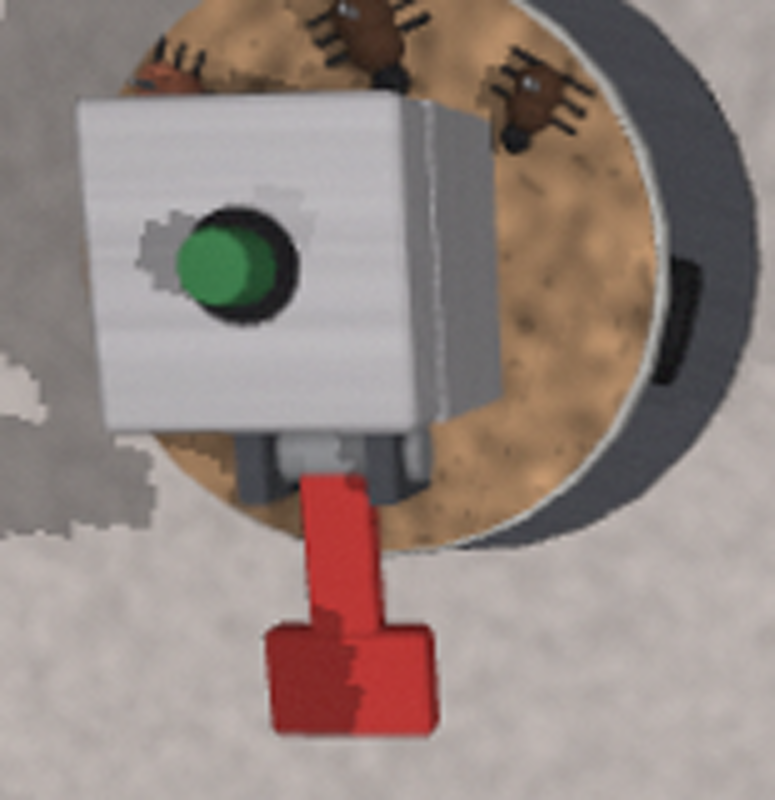

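```bash
python3 - <<'E'
from h import *
print(ctrl.hand_in())
E
```

```text
the job is handed in; nothing more can be done
None
```

The stage is fitted on the ball and latched, the arm is clear of everything, and the job was handed in at about 26.7 s of robot time. No verdict is reported.

- **Seating:** I gripped the stage by its block and lowered the socket over the ball. I then pressed to about 18 to 19 N on the stand for over a second; this adds the stage's weight of about 3.8 N to the measured wrist force. The highest load in any reading was about 19 N. The pictures showed the disc flush on the plate and the green pin up.
- **Latch:** only after that I let go and pressed the red lever down with closed fingertips until it stopped, at about 9.6 N. The side force on the fingers reached about 6 N partway through.
- **Last checks:** the lever pad's corners in the scene and wrist pictures matched the fully level position to within a few pixels, about 0.05 rad. The pin looked fully risen, and the stage's axis was about 1 mm from the measured ball position.
- **Not checked:** the arm hid the stand and part of the bench in the last top picture. The forceps, pinning block, tray, pin box, vial and loupe looked undisturbed in the views I had, but I did not measure their positions.

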